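# Lay out the hot-air nozzles on the job rack in order of use

## Robot

A 6-joint arm with a two-finger parallel gripper is mounted at the origin on the work surface. World frame = base frame: x ahead of the robot, y to its left, z up, the work surface at z = 0. Lengths are in m, angles in rad, forces in N, time in s.
With the tool pointing down it reaches from about 0.35 to 0.775 m from the base axis. Payload 5.5 kg.
Tool frame: the origin (TCP) lies between the finger pads; the fingertips stand 17 mm ahead of it and the grasp point (between the pads) lies 2 mm behind it (env.finger_overhang is the distance from the TCP to the fingertips, in m); z points along the fingers, y is the line along which they close (so a half turn about z gives the same grasp; the last joint's range is limited). The gripper opens to 85 mm and grips with 20 to 120 N. Pads are 22 mm wide; open, the fingers measure 114 mm over their backs; the gripper's body (76 mm by 85 mm) begins 54 mm behind the grasp point. The pads swing forward as they close: fully open they stand 13 mm farther back than shut.
Start: joints at [-1.29, 0.313, 0.046, 1.304, 0, 1.431], TCP at [0.235, -0.525, 0.248] pointing down, gripper open.
Joint ranges: [-2.76, 2.76], [-0.86, 1.69], [-1.03, 1.26], [-2.2, 2.34], [-1.47, 1.5], [-3.14, 3.14]. Speed limits (rad/s): [2.57, 2.57, 3.14, 3.14, 3.14, 3.14].

## Interface

Orientations are given as a unit quaternion [w, x, y, z].
In Python, from workcell import env gives the robot as it stands. The module is installed in compiled form; this text tells all that it offers.
- The arm moves only by the shell command python3 -m pendant 'ROWS' [FORCE]. ROWS is JSON, a list of rows, each a list of 5 numbers: the gripper's target within -1 to 1 (fully open at 1, half-way at 0, shut at -1), then the shift along the tool's x, y, z in m, then the turn about the tool's z in rad. A call has 1 to 8 rows; each row shifts and turns the commanded pose from where the row before left it, along the tool's axes as they then stand; what a row does not reach is not made up. A row lasts 1/8 s, in which the tool goes at most 62.5 mm and 10.7 degrees, less where a joint would pass 70% of its speed; a pose out of reach is approached as far as the arm can. A call with a gripper value outside its range is refused whole. The fingers move at their own pace and stop on an object; FORCE is the grip in N (left out, the last holds). Time passes only in rows, so rows that do not move let the fingers close. It gives the time, the measured TCP pose, the force, the opening and the grip force at its end, in the units of the state.
- env.get_state(): the state, without advancing time (a new reading comes with each control period).
- env.read_camera(name): name is "scene" or "top"; returns the picture (480x640x3 uint8, red, green, blue); there is no depth.
- env.calibration(name): a dict with "K" (3x3 intrinsics, pixels), "distortion" ([k1, k2, p1, p2, k3] as OpenCV has them; the pictures are not rectified), "T" (4x4, takes a point from camera to world coordinates). Camera axes: x right, y down, z forward; pixel columns grow to the right and rows downward; lengths in m; the calibration is good to about 2 mm. A picture is of the moment at which its call begins. calibration takes no time and is no camera call.
- env.hand_in(): hands the job in; it is judged then, once.
Trained networks look in the newest picture that a camera, given by its name, has taken for a name from the list of things; names that differ only in an ending like _2 or _b are one class to them, and where a whole thing is asked for, a point or a joint stands for the part that bears it (a point fixed in the world has none). Each returns a list of dicts, best first, with "score" (0 to 1); they miss things now and then, are a little off and sometimes report something else, mostly with a low value. They report only what shows in the picture. A call takes as long as a camera call. They do not tell look-alikes from the thing itself.
- env.recognise(camera, label): "centre" ([column, row] in pixels, amid what is visible of it).
The state is a dict: "clock": time; "joint_pos": joint angles; "qvel": joint speeds; "tau": joint torques, N m; "tcp_pos": TCP position; "orientation": TCP orientation; "wrist_force": force on the tool from outside, world axes, zero at the start; "ft_torque": the same for the moment, N m; "finger_gap": finger opening in m; "grip_force": force on a finger pad.
Only numpy, scipy, OpenCV 4.12 (cv2) and the standard library are available. Lean on these libraries where they do the work, as an engineer would, in place of code of your own. Each camera call takes 0.05 s, during which the arm holds its last target. There are 200 camera calls.

## Task

Four hot-air nozzles stand on the prep rack in their order of use, running from left to right as the robot sees them. Move them to the empty job rack in that sequence, the first into the pocket next to the hot-air handpiece and the rest following on in order away from it, one to a pocket. Set each one down without dropping it or knocking any over, and leave all four standing upright on their pocket floors.

Things in the scene. Friction and masses are not known exactly. Their poses are not given: they have to be found in the camera images.
- large_square_mid (a point): large square hot-air nozzle, bare steel, loose, 0.1 kg, 68 mm tall, hood down: a square hood 46 x 46 mm, 20 mm high; shoulder to 26 mm up; then a round neck 28 mm in diameter to the top, gripped from above. Point: on its axis, half-way up (34 mm). z up, x and y along the hood's sides. Starts about mid-pocket, yaw within 0.15 rad of its pocket's.
- small_square_mid (a point): small square hot-air nozzle, bare steel, loose, 0.1 kg, 68 mm tall, hood down: a square hood 32 x 32 mm, 20 mm high; shoulder to 26 mm up; then a round neck 28 mm in diameter to the top, gripped from above. Point: on its axis, half-way up (34 mm). z up, x and y along the hood's sides. Starts about mid-pocket, yaw within 0.15 rad of its pocket's.
- round_mid (a point): round hot-air nozzle, bare steel, loose, 0.1 kg, 68 mm tall, hood down: a round hood 44 mm in diameter, 20 mm high; shoulder to 26 mm up; then a round neck 28 mm in diameter to the top, gripped from above. Point: on its axis, half-way up (34 mm). z up, x and y along the hood's sides. Starts about mid-pocket, yaw within 0.15 rad of its pocket's.
- slot_mid (a point): slot hot-air nozzle, bare steel, loose, 0.1 kg, 68 mm tall, hood down: an oblong hood 22 (x) by 50 mm (y), 20 mm high; shoulder to 26 mm up; then a round neck 28 mm in diameter to the top, gripped from above. Point: on its axis, half-way up (34 mm). z up, x and y along the hood's sides. Starts about mid-pocket, yaw within 0.15 rad of its pocket's.
- pocket_large_square: fixed black prep-rack pocket where the large square nozzle starts. The four pockets form a row along y, 74 mm apart, in any sequence. Open tray, inside 66 x 66 mm, floor 3 mm above this origin (9 mm above the bench), rim 6 mm above the floor. Origin: centre of underside; y along the row to the robot's left (turned at most 0.15 rad).
- pocket_small_square: fixed black prep-rack pocket where the small square nozzle starts. The four pockets form a row along y, 74 mm apart, in any sequence. Open tray, inside 66 x 66 mm, floor 3 mm above this origin (9 mm above the bench), rim 6 mm above the floor. Origin: centre of underside; y along the row to the robot's left (turned at most 0.15 rad).
- pocket_round: fixed black prep-rack pocket where the round nozzle starts. The four pockets form a row along y, 74 mm apart, in any sequence. Open tray, inside 66 x 66 mm, floor 3 mm above this origin (9 mm above the bench), rim 6 mm above the floor. Origin: centre of underside; y along the row to the robot's left (turned at most 0.15 rad).
- pocket_slot: fixed black prep-rack pocket where the slot nozzle starts. The four pockets form a row along y, 74 mm apart, in any sequence. Open tray, inside 66 x 66 mm, floor 3 mm above this origin (9 mm above the bench), rim 6 mm above the floor. Origin: centre of underside; y along the row to the robot's left (turned at most 0.15 rad).
- job_rack: empty job rack, fixed: aluminium plate 84 (x) by 316 mm (y), four black pockets in a row at y = +111, +37, -37, -111 mm in its frame (x = 0); each inside 66 x 66 mm, floor 9 mm above the bench, rim 6 mm above that; end cheeks 16 mm high. Origin: centre of underside, on the bench; y to the robot's left (turned at most 0.15 rad). Nearer or farther than the prep rack.
- handpiece: hot-air handpiece: black barrel with steel tube, lying along y in a low grey rest, 200 mm long, 62 mm high, fixed, in line with the job rack just off its left or right end, 270 mm from the rack's centre. Origin: under the middle of the rest, on the bench. A round dish of screws lies off the other end.
Mind the look-alikes: they are no part of the job. What is shaped like the part that bears large_square_mid but purple is not meant.

How it is judged:
At the end, for the whole second after the job is handed in: Each nozzle upright (0.08 rad), at rest on its own job-rack pocket's floor (3 mm), within 14 mm of the pocket's centre in x and y; counted from the handpiece's end, they follow the sequence in which their prep-rack pockets lie from left (+y) to right (x of large_square_mid in the frame of job_rack between -0.014 and 0.014 m and z of large_square_mid in the frame of job_rack between 0.04 and 0.046 m and angle between each of large_square_mid, small_square_mid, round_mid, slot_mid's own z axis and vertical below 0.08 rad and ((world y of pocket_large_square above 0.074 m and horizontal distance between large_square_mid and handpiece between 0.145 and 0.173 m) or (world y of pocket_large_square between 0 and 0.074 m and horizontal distance between large_square_mid and handpiece between 0.219 and 0.247 m) or (world y of pocket_large_square between -0.074 and 0 m and horizontal distance between large_square_mid and handpiece between 0.293 and 0.321 m) or (world y of pocket_large_square below -0.074 m and horizontal distance between large_square_mid and handpiece between 0.367 and 0.395 m)) and x of small_square_mid in the frame of job_rack between -0.014 and 0.014 m and z of small_square_mid in the frame of job_rack between 0.04 and 0.046 m and ((world y of pocket_small_square above 0.074 m and horizontal distance between small_square_mid and handpiece between 0.145 and 0.173 m) or (world y of pocket_small_square between 0 and 0.074 m and horizontal distance between small_square_mid and handpiece between 0.219 and 0.247 m) or (world y of pocket_small_square between -0.074 and 0 m and horizontal distance between small_square_mid and handpiece between 0.293 and 0.321 m) or (world y of pocket_small_square below -0.074 m and horizontal distance between small_square_mid and handpiece between 0.367 and 0.395 m)) and x of round_mid in the frame of job_rack between -0.014 and 0.014 m and z of round_mid in the frame of job_rack between 0.04 and 0.046 m and ((world y of pocket_round above 0.074 m and horizontal distance between round_mid and handpiece between 0.145 and 0.173 m) or (world y of pocket_round between 0 and 0.074 m and horizontal distance between round_mid and handpiece between 0.219 and 0.247 m) or (world y of pocket_round between -0.074 and 0 m and horizontal distance between round_mid and handpiece between 0.293 and 0.321 m) or (world y of pocket_round below -0.074 m and horizontal distance between round_mid and handpiece between 0.367 and 0.395 m)) and x of slot_mid in the frame of job_rack between -0.014 and 0.014 m and z of slot_mid in the frame of job_rack between 0.04 and 0.046 m and ((world y of pocket_slot above 0.074 m and horizontal distance between slot_mid and handpiece between 0.145 and 0.173 m) or (world y of pocket_slot between 0 and 0.074 m and horizontal distance between slot_mid and handpiece between 0.219 and 0.247 m) or (world y of pocket_slot between -0.074 and 0 m and horizontal distance between slot_mid and handpiece between 0.293 and 0.321 m) or (world y of pocket_slot below -0.074 m and horizontal distance between slot_mid and handpiece between 0.367 and 0.395 m)) and linear speed of each of nozzle_large_square, nozzle_small_square, nozzle_round, nozzle_slot below 0.02 m/s); the robot touches nothing.
It fails at once if a nozzle is knocked over (more than 57 degrees from upright) (angle between any of large_square_mid, small_square_mid, round_mid, slot_mid's own z axis and vertical above 1 rad).
It fails at once if a nozzle is dropped: falls free, touching nothing, at over 0.6 m/s (a fall of about 18 mm) ((contact force between nozzle_large_square and anything else below 0.01 N and linear speed of nozzle_large_square above 0.6 m/s) or (contact force between nozzle_small_square and anything else below 0.01 N and linear speed of nozzle_small_square above 0.6 m/s) or (contact force between nozzle_round and anything else below 0.01 N and linear speed of nozzle_round above 0.6 m/s) or (contact force between nozzle_slot and anything else below 0.01 N and linear speed of nozzle_slot above 0.6 m/s)).
It also fails if it takes over 88 s, if anything falls off the work surface, if the arm or the gripper's body presses on something with over 40 N, if the wrist force passes 120 N, or if a joint passes its speed limit or range.

## Working session

There is one attempt and no reset: what is moved stays moved. The work goes in short steps, Python scripts to look and compute and a shell command to move; the robot and the scene stay as the last step left them, time stands still between calls to the robot, and variables do not carry over. Pictures are saved under pics/ and viewed, at most 14 in all, crops included, and the job is handed in when it is done.

```bash
mkdir -p pics; cat > h.py <<'E'
import numpy as np, cv2
from workcell import env
def ray(cam,uv,z):
    c=env.calibration(cam);K=np.array(c["K"]);T=np.array(c["T"])
    p=cv2.undistortPoints(np.array([[uv]],float),K,np.array(c["distortion"]))[0,0]
    d=T[:3,:3]@[p[0],p[1],1];o=T[:3,3];return o+d*(z-o[2])/d[2]
def proj(cam,P):
    c=env.calibration(cam);T=np.linalg.inv(np.array(c["T"]))
    return cv2.projectPoints(np.array(P,float).reshape(-1,3),cv2.Rodrigues(T[:3,:3])[0],T[:3,3],np.array(c["K"]),np.array(c["distortion"]))[0].reshape(-1,2)
def snap(cam,f):
    im=env.read_camera(cam);cv2.imwrite(f,im[:,:,::-1]);return im
E
python3 - <<'E'
from h import *
np.set_printoptions(precision=4,suppress=True)
for c in("top","scene"):
    snap(c,f"pics/{c}0.png");print(c,np.array(env.calibration(c)["T"])[:3,3])
    for l,z in(("large_square_mid",.043),("small_square_mid",.043),("round_mid",.043),("slot_mid",.043),("pocket_large_square",.009),("pocket_small_square",.009),("pocket_round",.009),("pocket_slot",.009),("job_rack",.009),("handpiece",.03)):
        print(l,[(round(r["score"],2),np.round(r["centre"]),ray(c,r["centre"],z)[:2]) for r in env.recognise(c,l)[:5]])
s=env.get_state();print(s)
E
```

```text
top [0.3789 0.0084 0.9447]
large_square_mid [(0.84, array([413., 351.]), array([ 0.3558, -0.1345])), (0.81, array([408., 286.]), array([ 0.4563, -0.1304])), (0.53, array([366., 277.]), array([ 0.4713, -0.0639])), (0.51, array([275., 271.]), array([0.4822, 0.079 ]))]
small_square_mid [(0.91, array([368., 274.]), array([ 0.4752, -0.0672]))]
round_mid [(0.9, array([277., 272.]), array([0.4808, 0.0767])), (0.68, array([178., 166.]), array([0.6555, 0.239 ]))]
slot_mid [(0.7, array([318., 270.]), array([0.4827, 0.0118]))]
pocket_large_square [(0.82, array([412., 266.]), array([ 0.4924, -0.1417]))]
pocket_small_square [(0.92, array([363., 285.]), array([ 0.4611, -0.0611])), (0.32, array([341., 170.]), array([ 0.6566, -0.0286]))]
pocket_round [(0.65, array([270., 257.]), array([0.5088, 0.09  ]))]
pocket_slot [(0.88, array([320., 279.]), array([0.4725, 0.0093]))]
job_rack [(0.83, array([341., 170.]), array([ 0.6554, -0.0284]))]
handpiece [(0.95, array([181., 162.]), array([0.6649, 0.2372]))]
scene [ 0.893  -0.5354  0.6486]
large_square_mid [(0.88, array([229., 288.]), array([ 0.4733, -0.1486]
[... 638 characters left out ...]
ray([0.4883, 0.007 ])), (0.67, array([322., 229.]), array([0.5033, 0.0855]))]
job_rack [(0.78, array([359., 310.]), array([ 0.6593, -0.0517]))]
handpiece [(0.88, array([439., 212.]), array([0.6774, 0.2255]))]
{'clock': 1.1, 'joint_pos': array([-1.2896,  0.3132,  0.0461,  1.3036,  0.    ,  1.4312]), 'qvel': array([-0.0003, -0.0003,  0.0003, -0.0013, -0.0005, -0.0019]), 'tau': array([ -0.0003, -48.0484,  29.8815,   0.0005,   0.0001,   0.    ]), 'tcp_pos': array([ 0.2349, -0.5249,  0.2484]), 'orientation': array([0.0001, 0.9779, 0.2088, 0.    ]), 'wrist_force': array([0.449 , 0.1483, 0.1676]), 'ft_torque': array([-0.0413, -0.0019,  0.0259]), 'grip_force': 0.0, 'finger_gap': 0.08560505958091504}
```

View pics/top0.png

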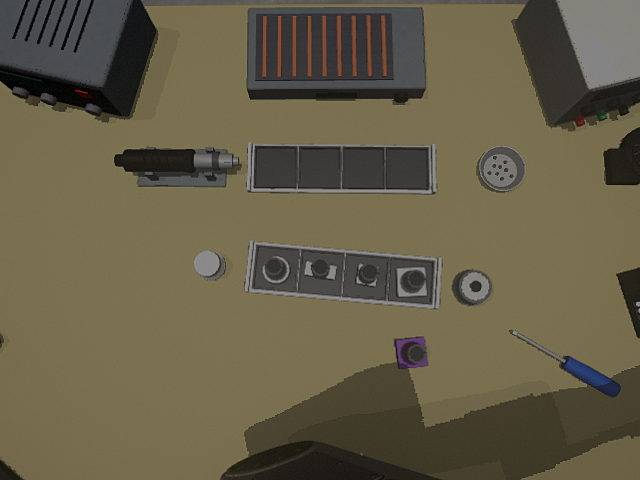

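View pics/scene0.png

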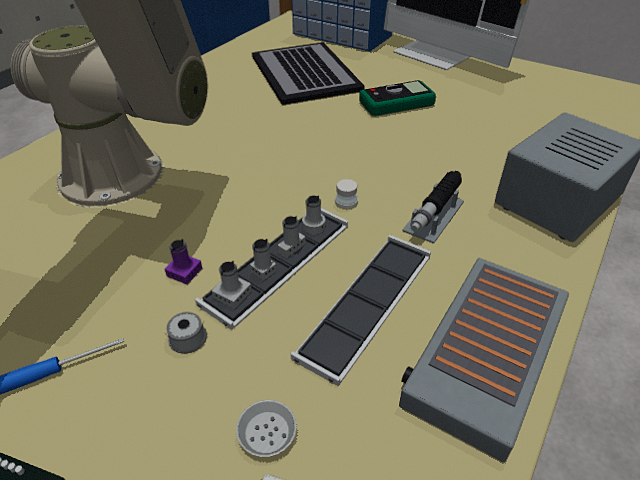

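The top view shows, from left to right, round (275,268), slot (320,268), small square (368,273) and large square (412,281). The purple decoy is at (411,352). The job rack is at (341,168), with the handpiece off its left end, so the mapping runs straight across from left to right. I'll zoom in for precise positions.

```bash
python3 - <<'E'
from h import *
im=cv2.imread("pics/top0.png")
cv2.imwrite("pics/crop1.png",cv2.resize(im[235:310,240:445],None,fx=3.9,fy=3.9,interpolation=cv2.INTER_CUBIC))
cv2.imwrite("pics/crop2.png",cv2.resize(im[135:200,240:445],None,fx=3.9,fy=3.9,interpolation=cv2.INTER_CUBIC))
E
```

```text
(no output)
```

View pics/crop1.png

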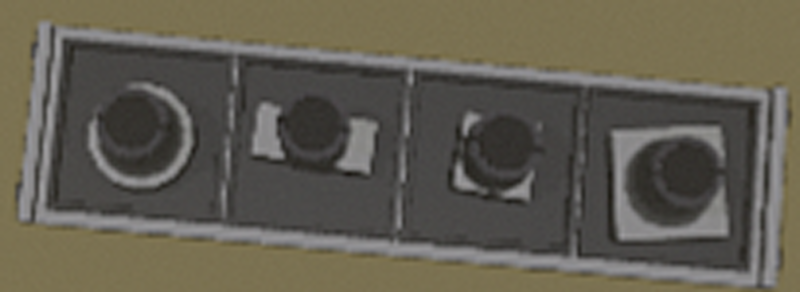

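View pics/crop2.png

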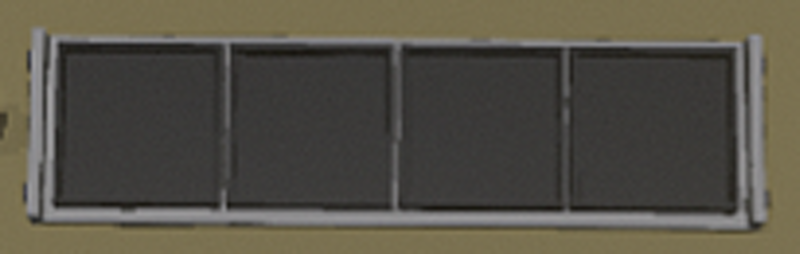

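```bash
python3 - <<'E'
from h import *
np.set_printoptions(precision=4,suppress=True)
f=lambda p,y0:[(p[0]+.5)/3.9-.5+240,(p[1]+.5)/3.9-.5+y0]
for n,p in dict(round=(132,122),slot=(314,122),small=(506,140),large=(690,169)).items(): print(n,'top',ray("top",f(p,235),.077)[:2])
for n,p in dict(round=(141,136),large=(670,184)).items(): print(n,'hood',ray("top",f(p,235),.029)[:2])
c=np.array([ray("top",f(p,135),.015)[:2] for p in((55,47),(740,50),(738,212),(55,207))]);print(c)
m=c.mean(0);d=(c[0]+c[3]-c[1]-c[2]);d/=np.linalg.norm(d);yaw=np.arctan2(-d[0],d[1]);print(m,yaw)
tg=np.array([[*(m+d*k),.015] for k in(.111,.037,-.037,-.111)]);print(tg)
print(proj("scene",tg*[1,1,.6]))
sc=cv2.imread("pics/scene0.png")
tops=[ray("top",f(p,235),.077) for p in((132,122),(314,122),(506,140),(690,169))]
for q in proj("scene",tops): cv2.circle(sc,tuple(np.int32(q*8)),6*8,(0,0,255),1,cv2.LINE_AA,3)
for q in proj("scene",tg*[1,1,.6]): cv2.circle(sc,tuple(np.int32(q*8)),3*8,(0,255,0),1,cv2.LINE_AA,3)
cv2.imwrite("pics/ov.png",cv2.resize(sc[180:390,180:450],None,fx=2.8,fy=2.8))
E
```

```text
round top [0.4857 0.0793]
slot top [0.4851 0.0084]
small top [ 0.4773 -0.0664]
large top [ 0.4653 -0.1378]
round hood [0.4857 0.0795]
large hood [ 0.464  -0.1375]
[[ 0.6959  0.1186]
 [ 0.6924 -0.1777]
 [ 0.6202 -0.174 ]
 [ 0.6247  0.1178]]
[ 0.6583 -0.0288] -0.013584183196954184
[[ 0.6598  0.0822  0.015 ]
 [ 0.6588  0.0082  0.015 ]
 [ 0.6578 -0.0658  0.015 ]
 [ 0.6568 -0.1398  0.015 ]]
[[396.1917 261.0001]
 [376.3363 286.9563]
 [354.2559 315.7933]
 [329.5717 347.9956]]
```

View pics/ov.png

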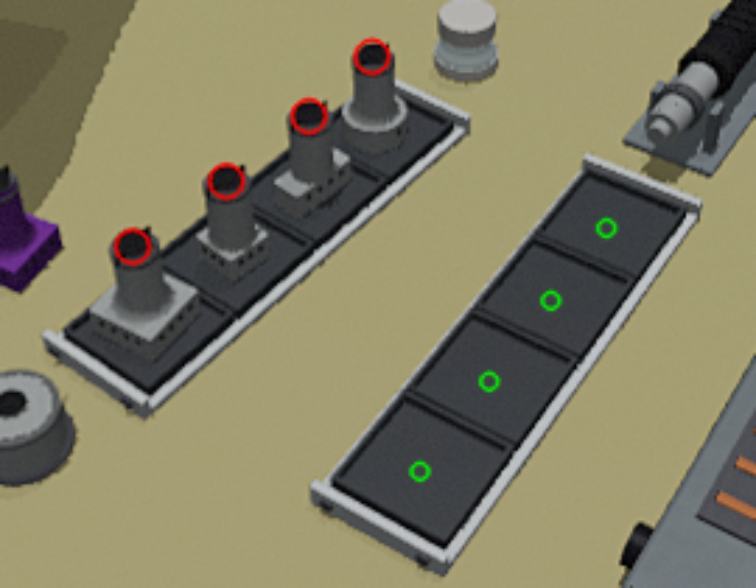

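```bash
python3 -m pendant '[[1,0,0,-0.03,-0.18],[1,0,0,0,-0.18],[1,0,0,0,-0.18],[1,0,0,0,-0.18],[1,0,0,0,-0.18],[1,0,0,0,-0.18],[1,0,0,0,-0.07],[1,0,0,0,0]]' 30
```

```text
clock: 2.1
tcp_pos: [0.2349, -0.5249, 0.2783]
orientation: [0.0, 0.707, 0.707, -0.0]
wrist_force: [-0.2, -0.1, -0.0]
finger_gap: 0.0854
grip_force: 0.0
```

Overlay: red rings sit on all four neck tops, green rings mid-pocket. Both cameras agree. I'll start with the large nozzle.

```bash
python3 -m pendant '[[1,0.05,0.03,0,0],[1,0.05,0.03,0,0],[1,0.05,0.03,0,0],[1,0.05,0.03,0.01,0],[1,0.05,0.03,0.02,0],[1,0.05,0.03,0.02,0],[1,0.05,0.03,0.02,0],[1,0.037,0.021,0.02,0]]'
```

```text
clock: 3.1
tcp_pos: [0.4668, -0.1358, 0.188]
orientation: [0.0, 0.707, 0.707, 0.0]
wrist_force: [1.5, -1.1, 0.5]
finger_gap: 0.0853
grip_force: 0.0
```

```bash
python3 -m pendant '[[1,0,-0.001,0.04,0],[1,0,0,0.035,0],[1,0,0,0.03,0],[1,0,0,0.021,0],[1,0,0,0,0],[-0.2,0,0,0,0],[-0.5,0,0,0,0],[-1,0,0,0,0]]' 30 && python3 -m pendant '[[-1,0,0,0,0],[-1,0,0,0,0],[-1,0,0,0,0]]'
```

```text
clock: 4.1
tcp_pos: [0.4655, -0.1382, 0.0632]
orientation: [0.001, 0.707, 0.707, 0.0]
wrist_force: [0.6, 0.0, -0.4]
finger_gap: 0.0321
grip_force: 0.0
clock: 4.47
tcp_pos: [0.4654, -0.1382, 0.063]
orientation: [0.001, 0.707, 0.707, 0.0]
wrist_force: [-1.5, -0.1, 5.9]
finger_gap: 0.0274
grip_force: 31.5
```

```bash
python3 -m pendant '[[-1,0,0,-0.015,0],[-1,0,0,-0.02,0],[-1,0,0.02,-0.015,0],[-1,0,0.04,0,0],[-1,-0.001,0.05,0,0],[-1,0,0.045,0,0],[-1,0,0.026,0,0],[-1,0,0.010,0,0]]' 40 && python3 -m pendant '[[-1,0,0,0,0],[-1,0,0,0,0]]'
```

```text
clock: 5.48
tcp_pos: [0.6569, -0.1387, 0.1121]
orientation: [-0.0, 0.707, 0.707, -0.0]
wrist_force: [-1.3, -0.1, -1.6]
finger_gap: 0.0271
grip_force: 39.8
clock: 5.72
tcp_pos: [0.6546, -0.1388, 0.1123]
orientation: [-0.001, 0.707, 0.707, -0.0]
wrist_force: [-0.4, 0.1, -0.2]
finger_gap: 0.0267
grip_force: 39.8
```

```bash
python3 -m pendant '[[-1,0,0.002,0.015,0],[-1,0,0,0.015,0],[-1,0,0,0.010,0],[-1,0,0,0.004,0],[-1,0,0,0.002,0],[-1,0,0,0.002,0],[-1,0,0,0,0],[-1,0,0,0,0]]'
```

```text
clock: 6.72
tcp_pos: [0.6581, -0.139, 0.0647]
orientation: [0.0, 0.707, 0.707, 0.0]
wrist_force: [0.6, -0.6, -0.4]
finger_gap: 0.0269
grip_force: 39.8
```

```bash
python3 -m pendant '[[-1,0,0,0.001,0],[-1,0,0,0.001,0],[-1,0,0,0,0],[-1,0,0,0,0]]'
```

```text
clock: 7.22
tcp_pos: [0.658, -0.139, 0.0632]
orientation: [0.0, 0.707, 0.707, 0.0]
wrist_force: [-1.5, 0.5, 5.1]
finger_gap: 0.0269
grip_force: 40.2
```

```bash
python3 -m pendant '[[0,0,0,0,0],[0.5,0,0,0,0],[1,0,0,0,0],[1,0,0,0,0],[1,0,0,-0.015,0],[1,0,0,-0.03,0],[1,0,0,-0.03,0],[1,0,0,0,0]]' && python3 -m pendant '[[1,0.013,-0.03,0,0],[1,0.02,-0.05,0,0],[1,0.02,-0.05,0,0],[1,0.015,-0.035,0,0],[1,0.005,-0.016,0,0],[1,0,0,0,0],[1,0,0,0,0]]'
```

```text
clock: 8.22
tcp_pos: [0.6601, -0.1396, 0.1417]
orientation: [0.003, 0.707, 0.707, 0.002]
wrist_force: [0.5, 1.1, 0.4]
finger_gap: 0.0854
grip_force: 0.0
clock: 9.1
tcp_pos: [0.4779, -0.0663, 0.1375]
orientation: [0.001, 0.707, 0.707, 0.0]
wrist_force: [0.7, 0.2, -0.2]
finger_gap: 0.0854
grip_force: 0.0
```

```bash
python3 - <<'E'
from h import *
im=snap("scene","pics/s1.png");cv2.imwrite("pics/s1c.png",cv2.resize(im[150:400,160:460,::-1],None,fx=2.3,fy=2.3))
E
```

```text
(no output)
```

View pics/s1c.png

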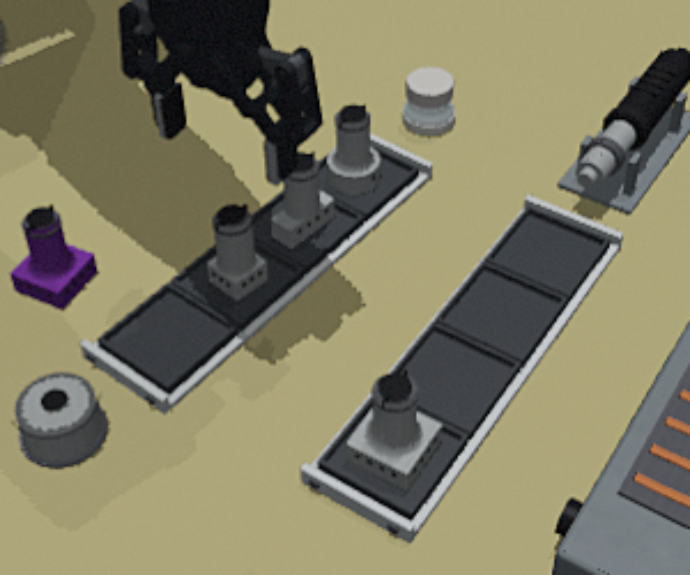

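The large square nozzle stands upright in the far-right pocket, at crop (395,430). The gripper is now over the small square.

```bash
python3 -m pendant '[[1,0,0,0.03,0],[1,0,0,0.025,0],[1,0,0,0.019,0],[1,0,0,0,0],[0,0,0,0,0],[-0.4,0,0,0,0],[-1,0,0,0,0],[-1,0,0,0,0]]' 40 && python3 -m pendant '[[-1,0,0,0,0],[-1,0,0,0,0]]'
```

```text
clock: 10.15
tcp_pos: [0.4774, -0.0661, 0.064]
orientation: [0.001, 0.707, 0.707, 0.0]
wrist_force: [-1.2, -0.0, 3.5]
finger_gap: 0.0273
grip_force: 39.1
clock: 10.4
tcp_pos: [0.4774, -0.0661, 0.0639]
orientation: [0.001, 0.707, 0.707, 0.0]
wrist_force: [-1.2, -0.1, 5.2]
finger_gap: 0.0271
grip_force: 39.3
```

```bash
python3 -m pendant '[[-1,0,0,-0.015,0],[-1,0,0,-0.02,0],[-1,0,0.02,-0.015,0],[-1,0,0.04,0,0],[-1,0,0.05,0,0],[-1,0,0.04,0,0],[-1,0,0.022,0,0],[-1,0,0.009,0,0]]' && python3 -m pendant '[[-1,0,0,0,0],[-1,0,0,0.015,0],[-1,0,0,0.015,0],[-1,0,0,0.010,0],[-1,0,0,0.004,0],[-1,0,0,0.002,0],[-1,0,0,0,0],[-1,0,0,0,0]]'
```

```text
clock: 11.4
tcp_pos: [0.6587, -0.0658, 0.1132]
orientation: [-0.0, 0.707, 0.707, -0.0]
wrist_force: [-0.4, -0.9, -1.9]
finger_gap: 0.0267
grip_force: 39.6
clock: 12.4
tcp_pos: [0.6583, -0.0659, 0.0678]
orientation: [0.0, 0.707, 0.707, 0.0]
wrist_force: [0.9, -0.9, -1.2]
finger_gap: 0.0268
grip_force: 39.6
```

```bash
python3 -m pendant '[[-1,0,0,0.002,0],[-1,0,0,0.001,0],[-1,0,0,0.001,0],[-1,0,0,0,0],[-1,0,0,0,0]]'
```

```text
clock: 13.02
tcp_pos: [0.6579, -0.0659, 0.064]
orientation: [0.0, 0.707, 0.707, 0.0]
wrist_force: [-3.0, 0.9, 6.2]
finger_gap: 0.0266
grip_force: 40.2
```

Contact at the same height as the pick. I'll release it and go to the slot at (.4851, .0084).

```bash
python3 -m pendant '[[0,0,0,0,0],[0.5,0,0,0,0],[1,0,0,0,0],[1,0,0,0,0],[1,0,0,-0.015,0],[1,0,0,-0.03,0],[1,0,0,-0.03,0],[1,0,0,0,0]]' && python3 -m pendant '[[1,0.014,-0.03,0,0],[1,0.02,-0.05,0,0],[1,0.02,-0.05,0,0],[1,0.015,-0.03,0,0],[1,0.005,-0.012,0,0],[1,0,0,0,0],[1,0,0,0,0]]'
```

```text
clock: 14.02
tcp_pos: [0.6602, -0.0664, 0.1426]
orientation: [0.003, 0.707, 0.707, 0.002]
wrist_force: [0.7, 0.4, 0.1]
finger_gap: 0.0858
grip_force: 0.0
clock: 14.9
tcp_pos: [0.4875, 0.0075, 0.1385]
orientation: [0.001, 0.707, 0.707, 0.0]
wrist_force: [-0.3, -0.5, -0.7]
finger_gap: 0.0852
grip_force: 0.0
```

```bash
python3 -m pendant '[[1,0.001,-0.002,0.03,0],[1,0,0,0.025,0],[1,0,0,0.02,0],[1,0,0,0,0],[0,0,0,0,0],[-0.4,0,0,0,0],[-1,0,0,0,0],[-1,0,0,0,0]]' 40 && python3 -m pendant '[[-1,0,0,0,0],[-1,0,0,0,0]]'
```

```text
clock: 15.9
tcp_pos: [0.4845, 0.009, 0.0641]
orientation: [0.001, 0.707, 0.707, 0.0]
wrist_force: [-0.6, -0.8, 4.4]
finger_gap: 0.0276
grip_force: 39.2
clock: 16.15
tcp_pos: [0.4845, 0.009, 0.0641]
orientation: [0.001, 0.707, 0.707, 0.0]
wrist_force: [-0.7, -0.3, 6.1]
finger_gap: 0.0274
grip_force: 39.3
```

Target (.6588, .0082): dx .174.

```bash
python3 -m pendant '[[-1,0,0,-0.015,0],[-1,0,0,-0.02,0],[-1,0,0.02,-0.015,0],[-1,0,0.04,0,0],[-1,-0.001,0.045,0,0],[-1,0,0.04,0,0],[-1,0,0.020,0,0],[-1,0,0.009,0,0]]' && python3 -m pendant '[[-1,0,0,0,0],[-1,0,0,0.015,0],[-1,0,0,0.015,0],[-1,0,0,0.010,0],[-1,0,0,0.004,0],[-1,0,0,0.002,0],[-1,0,0,0,0],[-1,0,0,0,0]]'
```

```text
clock: 17.15
tcp_pos: [0.6587, 0.0082, 0.1133]
orientation: [-0.0, 0.707, 0.707, -0.0]
wrist_force: [-0.8, 0.0, -0.7]
finger_gap: 0.0272
grip_force: 39.6
clock: 18.15
tcp_pos: [0.6583, 0.0081, 0.0678]
orientation: [0.0, 0.707, 0.707, 0.0]
wrist_force: [-0.8, -0.6, -0.5]
finger_gap: 0.0275
grip_force: 39.6
```

```bash
python3 -m pendant '[[-1,0,0,0.002,0],[-1,0,0,0.001,0],[-1,0,0,0.001,0],[-1,0,0,0,0],[-1,0,0,0,0]]'
```

```text
clock: 18.77
tcp_pos: [0.6579, 0.0081, 0.0642]
orientation: [0.0, 0.707, 0.707, 0.0]
wrist_force: [-1.8, 0.4, 5.5]
finger_gap: 0.0274
grip_force: 40.0
```

Contact. I'll release it and go to the round nozzle at (.4857, .0793).

```bash
python3 -m pendant '[[0,0,0,0,0],[0.5,0,0,0,0],[1,0,0,0,0],[1,0,0,0,0],[1,0,0,-0.015,0],[1,0,0,-0.03,0],[1,0,0,-0.03,0],[1,0,0,0,0]]' && python3 -m pendant '[[1,0.014,-0.03,0,0],[1,0.02,-0.05,0,0],[1,0.02,-0.05,0,0],[1,0.012,-0.03,0,0],[1,0.005,-0.012,0,0],[1,0,0,0,0],[1,0,0,0,0]]'
```

```text
clock: 19.77
tcp_pos: [0.6602, 0.0079, 0.1426]
orientation: [0.003, 0.707, 0.707, 0.002]
wrist_force: [0.5, 0.2, 0.2]
finger_gap: 0.0857
grip_force: 0.0
clock: 20.65
tcp_pos: [0.4875, 0.0787, 0.1384]
orientation: [0.001, 0.707, 0.707, 0.0]
wrist_force: [0.0, 1.2, -0.9]
finger_gap: 0.0855
grip_force: 0.0
```

```bash
python3 -m pendant '[[1,0,-0.001,0.03,0],[1,0,0,0.025,0],[1,0,0,0.02,0],[1,0,0,0,0],[0,0,0,0,0],[-0.4,0,0,0,0],[-1,0,0,0,0],[-1,0,0,0,0]]' 40 && python3 -m pendant '[[-1,0,0,0,0],[-1,0,0,0,0]]'
```

```text
clock: 21.65
tcp_pos: [0.4856, 0.0791, 0.0641]
orientation: [0.001, 0.707, 0.707, 0.001]
wrist_force: [-0.3, 0.0, 4.2]
finger_gap: 0.0271
grip_force: 39.3
clock: 21.9
tcp_pos: [0.4856, 0.0791, 0.0641]
orientation: [0.001, 0.707, 0.707, 0.001]
wrist_force: [0.2, 0.1, 6.3]
finger_gap: 0.0269
grip_force: 39.3
```

Target (.6598, .0822): +.174, +.003.

```bash
python3 -m pendant '[[-1,0,0,-0.015,0],[-1,0,0,-0.02,0],[-1,0,0.02,-0.015,0],[-1,0.001,0.04,0,0],[-1,0.002,0.045,0,0],[-1,0,0.04,0,0],[-1,0,0.020,0,0],[-1,0,0.009,0,0]]' && python3 -m pendant '[[-1,0,0,0,0],[-1,0,0,0.015,0],[-1,0,0,0.015,0],[-1,0,0,0.010,0],[-1,0,0,0.004,0],[-1,0,0,0.002,0],[-1,0,0,0,0],[-1,0,0,0,0]]'
```

```text
clock: 22.9
tcp_pos: [0.6595, 0.082, 0.1131]
orientation: [-0.0, 0.707, 0.707, -0.0]
wrist_force: [-0.0, 0.6, -0.7]
finger_gap: 0.0269
grip_force: 39.7
clock: 23.9
tcp_pos: [0.6592, 0.0821, 0.0678]
orientation: [0.0, 0.707, 0.707, 0.0]
wrist_force: [0.9, -0.2, -1.2]
finger_gap: 0.027
grip_force: 39.7
```

```bash
python3 -m pendant '[[-1,0,0,0.002,0],[-1,0,0,0.001,0],[-1,0,0,0.001,0],[-1,0,0,0,0],[-1,0,0,0,0]]'
```

```text
clock: 24.52
tcp_pos: [0.659, 0.0821, 0.0641]
orientation: [0.0, 0.707, 0.707, 0.0]
wrist_force: [-2.0, 0.4, 5.8]
finger_gap: 0.027
grip_force: 40.4
```

Contact. I'll release it, retreat and check.

```bash
python3 -m pendant '[[0,0,0,0,0],[0.5,0,0,0,0],[1,0,0,0,0],[1,0,0,0,0],[1,0,0,-0.015,0],[1,0,0,-0.03,0],[1,0,0,-0.04,0],[1,0,0,-0.04,0]]' && python3 -m pendant '[[1,0,-0.04,0,0],[1,0,-0.06,0,0],[1,0,-0.06,0,0],[1,0,-0.06,0,0],[1,0,-0.02,0,0],[1,0,0,0,0],[1,0,0,0,0]]'
python3 - <<'E'
from h import *
a=snap("top","pics/t2.png")[120:320,100:480,::-1];b=snap("scene","pics/s2.png")[180:390,240:500,::-1]
a=cv2.resize(a,(760,400));cv2.imwrite("pics/end.png",a);cv2.imwrite("pics/end2.png",cv2.resize(b,None,fx=2.6,fy=2.6))
E
```

```text
clock: 25.52
tcp_pos: [0.6589, 0.0821, 0.1907]
orientation: [0.0, 0.707, 0.707, 0.0]
wrist_force: [0.5, 0.4, -1.2]
finger_gap: 0.0857
grip_force: 0.0
clock: 26.4
tcp_pos: [0.4205, 0.0821, 0.1893]
orientation: [0.001, 0.707, 0.707, 0.001]
wrist_force: [-0.2, -0.5, -0.1]
finger_gap: 0.0851
grip_force: 0.0
```

View pics/end.png

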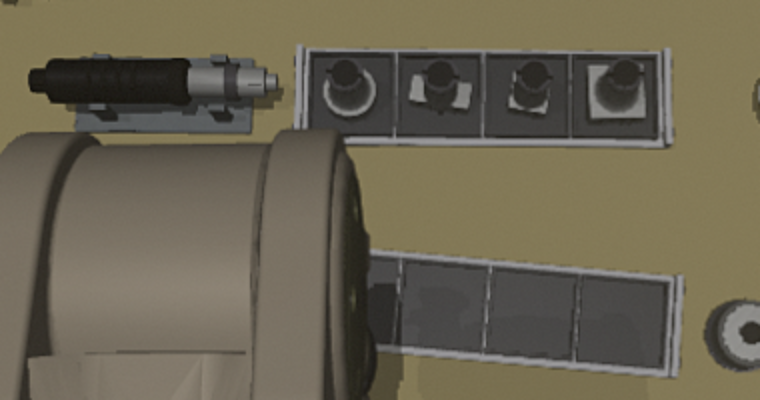

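View pics/end2.png

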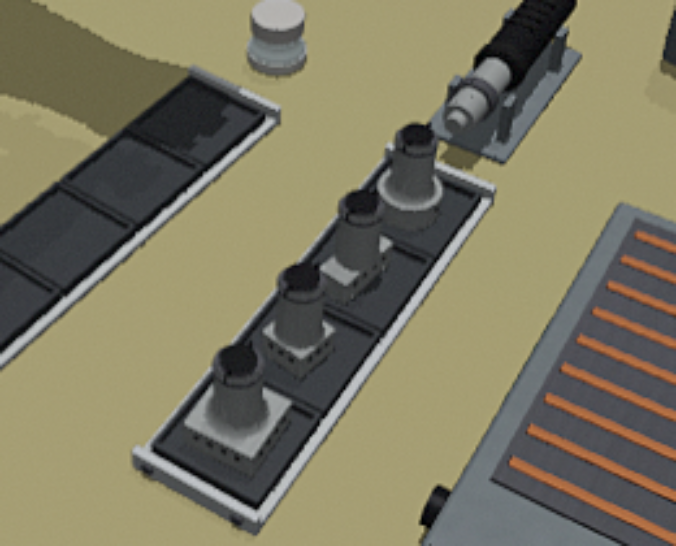

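All four nozzles stand upright near mid-pocket: round, slot, small and large, at top-crop columns 348, 440, 530 and 618. The handpiece is on the left.

```bash
python3 -c "
from workcell import env
print(env.hand_in())"
```

```text
the job is handed in; nothing more can be done
None
```

The job is handed in: round, slot, small square and large square stand upright in the job rack in that order from the handpiece, last seen near mid-pocket in both camera views; the hand-in returned no verdict.

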